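Stack and press the discs of a sprung test cell

TASK

Assemble the test cell: lay the blue plastic spacer flat and centred on the round brass seat of the cell, let go of it, then press down on it with the fingers until the sprung seat sinks to its stop, to feel that it lies flat. Only then lay the copper contact disc, the right way up as it lies now, flat and centred on the blue spacer, let go, and press it down in the same way, then let the seat spring back up and leave the stack centred. The black spacer and the steel contact disc are not wanted.

Things in the scene. Friction and masses are not known exactly. Their poses are not given: they have to be found in the camera images.
- blue_spacer: The blue plastic spacer: a plain solid disc, 50 mm in diameter and 18 mm thick, about 60 g, lying flat on the white work board (a sheet 4 mm thick on the bench) with free room all round. Origin at the centre of its underside, z up through its thickness. A black spacer of the same shape lies nearby and is not wanted.
- copper_contact: The copper contact disc: a solid disc, 44 mm in diameter and 16 mm thick, about 150 g, with one terminal tab 12 mm wide and 5 mm thick sticking out of its side, flush with its top face, to 38 mm from the disc's axis. It lies flat on the white work board (4 mm thick), tab at the top. Origin at the centre of the disc's underside, x towards the tab, z up; grip it across y to stay clear of the tab. A steel contact disc of the same shape lies nearby and is not wanted.
- seat_top (a point): The centre of the top face of the brass seat of the test cell: a flat round plate, 66 mm in diameter and 8 mm thick, z up. At rest its top is 64 mm above the bench. It stands on a spring over an aluminium cylinder of 76 mm diameter, on a grey square base plate of 130 mm by 130 mm by 16 mm fixed to the bench. The point moves down with the seat.
- seat (a joint): How far the sprung seat is pressed down, in m: 0 at rest, 0.008 at its stop. The spring holds the weight of both discs without sinking; the seat starts to sink at about 2 to 5 N of push and reaches its stop at about 7 to 10 N. It springs back up when let go.
Not all that is in view belongs to the job. Of the things that look like the blue_spacer, take the one that is nearest to the robot's base at the start.

How it is judged:
By the outcome, as a careful person would: the job done as asked, in the order asked, and still so for the second after the job is handed in, with the robot touching nothing.
It also fails if it takes over 69 s, if anything falls off the work surface, if the arm or the gripper's body presses on something with over 40 N, if the wrist force passes 120 N, or if a joint passes its speed limit or range.

ROBOT

A 7-joint arm with a two-finger parallel gripper is mounted at the origin on the work surface. World frame = base frame: x ahead of the robot, y to its left, z up, the work surface at z = 0. Lengths are in m, angles in rad, forces in N, time in s.
With the tool pointing down it reaches from about 0.4 to 0.85 m from the base axis. Payload 10.4 kg.
Tool frame: the origin (TCP) lies midway between the tips of the shut fingers; the grasp point (between the pads) lies 19 mm behind it (r.grasp_offset is the distance from the TCP to the grasp point, in m); x points along the fingers, y is the direction in which the jaws open and shut, and the axes are right-handed (so a half turn about x gives the same grasp; the last joint's range is limited). The gripper opens to 87 mm and grips with 3 to 60 N. Pads are 19 mm wide; open, the fingers measure 117 mm over their backs; the gripper's body (75 mm by 190 mm) begins 51 mm behind the grasp point.
Start: joints at [1.146, 0.332, -0.065, 1.46, 0.022, 1.35, -0.088], TCP at [0.244, -0.575, 0.223] pointing down, gripper open.
Joint ranges: [-2.6, 2.6], [-0.5, 2.12], [-1.47, 1.34], [0.16, 2.42], [-1.27, 4.41], [0.06, 2.06], [-2.6, 2.6]. Speed limits (rad/s): [2.22, 2.22, 2.79, 2.79, 3.14, 3.14, 3.14].

INTERFACE

Orientations are given as a unit quaternion [x, y, z, w].
In Python, from bench import r, vision, close_job gives the robot as it stands. The module is installed in compiled form; this text tells all that it offers.
- The arm moves only by the shell command python3 -m pendant 'ROWS' [OPENING] [FORCE]. ROWS is text: rows parted by semicolons, each of 6 numbers parted by spaces: the shift along the tool's x, y, z in units of 0.25 m (1.0 is 0.25 m), then the turn, a rotation vector about the tool's x, y, z in units of 1.5 rad (1.0 is 1.5 rad). A call has 1 to 8 rows; each row is the pose to reach, as a shift and turn from the pose commanded when the call began, along the tool's axes at that moment; what a row does not reach only later rows make up. A row lasts 1/10 s, in which the tool goes at most 50 mm and 8.59 degrees, less where a joint would pass 70% of its speed; a pose out of reach is approached as far as the arm can. A call with a number of a shift or a turn outside -1 to 1 is refused whole. A call with a gripper value outside its range is refused whole. OPENING is the gripper command: -1 is shut, 1 is fully open, values between are in proportion, set as the call begins (- or left out, the last holds). The fingers move at their own pace and stop on an object; FORCE is the grip in N (left out, the last holds). Time passes only in rows, so rows that repeat a pose let the fingers close. It gives the time, the measured TCP pose, the force and the opening at its end, in the units of the state.
- r.read_state(): the state, without advancing time (a new reading comes with each control period).
- vision.camera(name): name is "side" or "top"; returns (picture, depth): 480x640x3 uint8, blue, green, red; 480x640 float32, m along the optical axis (not along the pixel's ray), 0 where there is no reading.
- vision.get_calibration(name): a dict with "camera_matrix" (3x3 intrinsics, pixels), "k1" (the pictures are not rectified: a ray, as slopes to the right and down, at radius r is drawn at 1 + k1 r^2 times it, then the intrinsics apply), "rvec" (rotation vector, rad) and "tvec" (3), from world to camera coordinates, as OpenCV has them. Camera axes: x right, y down, z forward; pixel columns grow to the right and rows downward; lengths in m; the calibration is good to about 2 mm. A picture is of the moment at which its call begins. get_calibration takes no time and is no camera call.
- close_job(): hands the job in, once; it reports no verdict.
The state is a dict: "time": time; "joint_positions": joint angles; "joint_vel": joint speeds; "joint_torque": joint torques, N m; "ee_pos": TCP position; "eef_rot": TCP orientation; "ft_force": force on the tool from outside, world axes, zero at the start; "torque": the same for the moment, N m; "width": finger opening in m.
Only numpy, scipy, OpenCV 4.12 (cv2) and the standard library are available. Lean on these libraries where they do the work, as an engineer would, in place of code of your own. Each camera call takes 0.05 s, during which the arm holds its last target. There are 200 camera calls.

## Working session

There is one attempt and no reset: what is moved stays moved. The work goes in short steps, Python scripts to look and compute and a shell command to move; the robot and the scene stay as the last step left them, time stands still between calls to the robot, and variables do not carry over. Pictures are saved under pics/ and viewed, about 8 in all and at most 12, crops included, and the job is handed in when it is done.

```bash
mkdir -p pics; cat > h.py <<'E'
import numpy as np, cv2
from bench import r, vision
from scipy.spatial.transform import Rotation as R
def cal(n):
    c=vision.get_calibration(n);K=np.array(c["camera_matrix"],float);Rm=cv2.Rodrigues(np.array(c["rvec"],float))[0];t=np.array(c["tvec"],float).ravel()
    return K,float(c["k1"]),Rm,t
def ray(n,uv):
    K,k1,Rm,t=cal(n)
    p=cv2.undistortPoints(np.array(uv,float).reshape(-1,1,2),K,np.array([k1,0,0,0.])).reshape(-1,2)
    d=np.c_[p,np.ones(len(p))]@Rm   # world dirs
    return -Rm.T@t,d
def onplane(n,uv,z):
    o,d=ray(n,uv); return o+d*((z-o[2])/d[:,2])[:,None]
def project(n,P):
    K,k1,Rm,t=cal(n)
    return cv2.projectPoints(np.array(P,float).reshape(-1,1,3),Rm,t,K,np.array([k1,0,0,0.]))[0].reshape(-1,2)
def cloud(n,dep,uv):
    o,d=ray(n,uv); uv=np.array(uv,int); return o+d*dep[uv[:,1],uv[:,0]][:,None]
E
python3 - <<'E'
from h import *
for n in("top","side"):
    im,d=vision.camera(n);cv2.imwrite(f"pics/{n}0.png",im);np.save(f"{n}0.npy",d)
    K,k1,Rm,t=cal(n);print(n,-Rm.T@t,Rm[2],K[0,0],k1)
s=r.read_state()
print({k:np.round(v,4) for k,v in s.items()},r.grasp_offset);print(R.from_quat(s["eef_rot"]).as_matrix().round(3))
E
```

```text
top [ 0.3963645  -0.06901074  1.17376176] [ 0.17442424  0.00221809 -0.9846681 ] 600.0982654041688 -0.14078381090335945
side [ 0.46806469 -0.70980682  0.90776442] [ 0.12104491  0.61583977 -0.77851751] 509.2813357745139 -0.011815472777589214
{'time': np.float64(0.1), 'joint_positions': array([ 1.1464,  0.3328, -0.0647,  1.4608,  0.0216,  1.3499, -0.0885]), 'joint_vel': array([ 0.0007, -0.002 ,  0.0006, -0.0033,  0.0022,  0.0003, -0.0014]), 'joint_torque': array([ 1.20000e-03, -6.24542e+01,  2.43000e-02, -3.90719e+01,
       -6.17000e-02,  3.67000e-02,  2.00000e-04]), 'ee_pos': array([ 0.2443, -0.5749,  0.2219]), 'eef_rot': array([-0.6928, -0.1415,  0.693 , -0.1407]), 'ft_force': array([-0.4376,  0.2887,  0.5802]), 'torque': array([ 0.0363,  0.0169, -0.0178]), 'width': np.float64(0.0872)} 0.0187
[[-0.001  0.391 -0.92 ]
 [ 0.001 -0.92  -0.391]
 [-1.    -0.001  0.   ]]
```

View pics/top0.png

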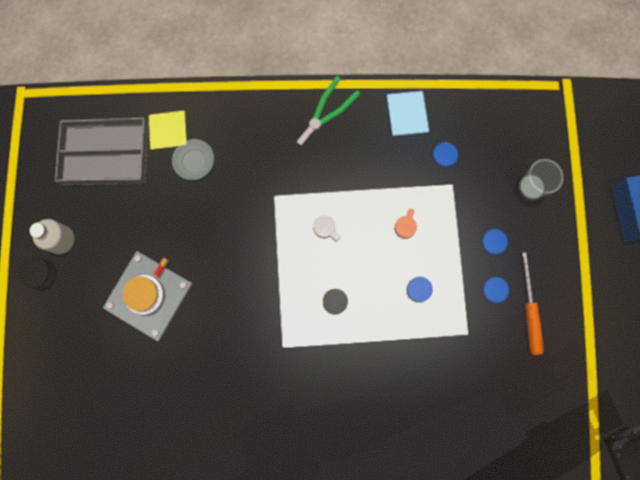

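View pics/side0.png

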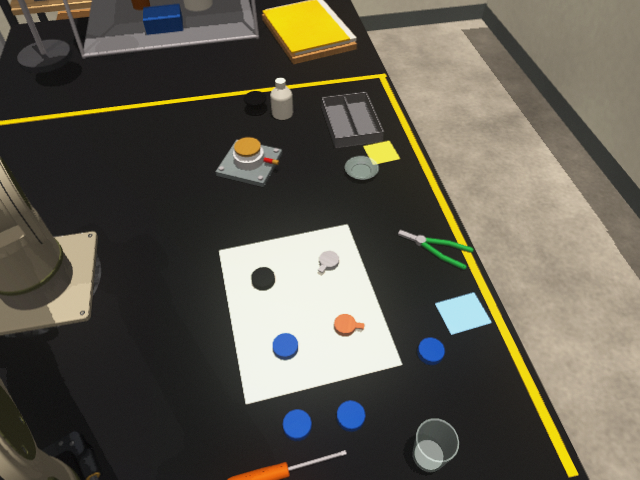

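The top view shows the board with blue (419,289), black (335,301), steel (325,227) and copper (405,226, tab up). The cell is at (142,295), with a red-ended post at (162,267). There are loose blue discs off the board at (496,290), (495,241) and (445,154). The side view agrees.

```bash
python3 - <<'E'
from h import *
for n in("top","side"):
    im=cv2.imread(f"pics/{n}0.png");d=np.load(f"{n}0.npy");hsv=cv2.cvtColor(im,cv2.COLOR_BGR2HSV)
    for name,lo,hi in(("blue",(105,150,90),(125,255,255)),("orange",(3,110,120),(22,255,255)),("red",(0,150,80),(3,255,255))):
        m=cv2.inRange(hsv,lo,hi)
        for c in cv2.findContours(m,cv2.RETR_EXTERNAL,cv2.CHAIN_APPROX_NONE)[0]:
            if cv2.contourArea(c)<25: continue
            mm=np.zeros_like(m);cv2.drawContours(mm,[c],-1,255,-1);v,u=np.nonzero(mm)
            P=cloud(n,d,np.c_[u,v]);z=np.median(P[:,2]);mx=np.percentile(P[:,2],90)
            # top face points from depth
            T=P[P[:,2]>mx-.004]
            (cx,cy),rad=cv2.minEnclosingCircle((T[:,:2]*1000).astype(np.float32))
            print(n,name,(int(u.mean()),int(v.mean())),"A",len(u),"ztop",mx.round(4),"mean",T[:,:2].mean(0).round(4),"circ",round(cx/1000,4),round(cy/1000,4),"d",round(2*rad,1),"dist",np.hypot(*T[:,:2].mean(0)).round(3))
im=cv2.imread("pics/top0.png")[230:360,80:220];a=cv2.resize(im,None,fx=4,fy=4,interpolation=3)
im=cv2.imread("pics/side0.png")[110:200,200:300];b=cv2.resize(im,(560*100//250,520*90//250*100//90) if 0 else (240,216),interpolation=3)
o=np.zeros((520,800,3),np.uint8);o[:,:560]=a;o[:216,560:]=b;cv2.imwrite("pics/cell.png",o)
E
```

```text
top blue (495, 289) A 475 ztop 0.0214 mean [ 0.4908 -0.4065] circ 0.4901 -0.4057 d 48.9 dist 0.637
top blue (494, 241) A 465 ztop 0.0217 mean [ 0.5851 -0.4069] circ 0.498 -0.2489 d 413.3 dist 0.713
top blue (634, 195) A 409 ztop 0.0729 mean [ 0.6647 -0.6832] circ 0.5495 -0.384 d 700.5 dist 0.953
top blue (445, 153) A 454 ztop 0.0221 mean [ 0.7637 -0.3176] circ 0.5911 -0.1993 d 468.5 dist 0.827
top orange (534, 328) A 659 ztop 0.0273 mean [ 0.4115 -0.4759] circ 0.3983 -0.2804 d 422.8 dist 0.629
top orange (139, 293) A 908 ztop 0.0684 mean [0.485  0.2695] circ 0.4441 0.1189 d 387.8 dist 0.555
top orange (162, 262) A 52 ztop 0.0393 mean [0.5486 0.2387] circ 0.548 0.2393 d 16.8 dist 0.598
top orange (405, 225) A 367 ztop 0.0238 mean [ 0.6177 -0.2326] circ 0.5228 -0.1577 d 308.8 dist 0.66
top red (158, 270) A 47 ztop 0.0388 mean [0.5271 0.2395] circ 0.4616 0.0925 d 348.5 dist 0.579
side blue (296, 423) A 680 ztop 0.0209 mean [ 0.4889 -0.4118] circ 0.4777 -0.5472 d 325.8 dist 0.639
side blue (350, 414) A 657 ztop 0.0207 mean [ 0.5835 -0.4147] circ 0.5305 -0.55 d 343.1 dist 0.716
side blue 
[... 490 characters left out ...]
0.663
side orange (246, 145) A 370 ztop 0.0666 mean [0.4846 0.2657] circ 0.4774 -0.2019 d 1015.9 dist 0.553
side orange (323, 50) A 179 ztop 0.0241 mean [0.774  0.7151] circ 0.6763 0.0216 d 1520.9 dist 1.054
side orange (318, 45) A 96 ztop 0.0392 mean [0.7606 0.7287] circ 0.762 0.7361 d 197.0 dist 1.053
side orange (80, 9) A 51 ztop -0.3871 mean [-0.2141  1.9563] circ -0.1894 1.8666 d 365.2 dist 1.968
side orange (15, 7) A 41 ztop -0.2011 mean [-0.4118  1.7092] circ -0.4102 1.7119 d 47.1 dist 1.758
side orange (78, 1) A 83 ztop -0.2006 mean [-0.1515  1.7085] circ -0.147 1.718 d 87.8 dist 1.715
side orange (45, 3) A 196 ztop -0.1996 mean [-0.2635  1.6414] circ 0.049 0.5119 d 2583.2 dist 1.662
```

View pics/cell.png

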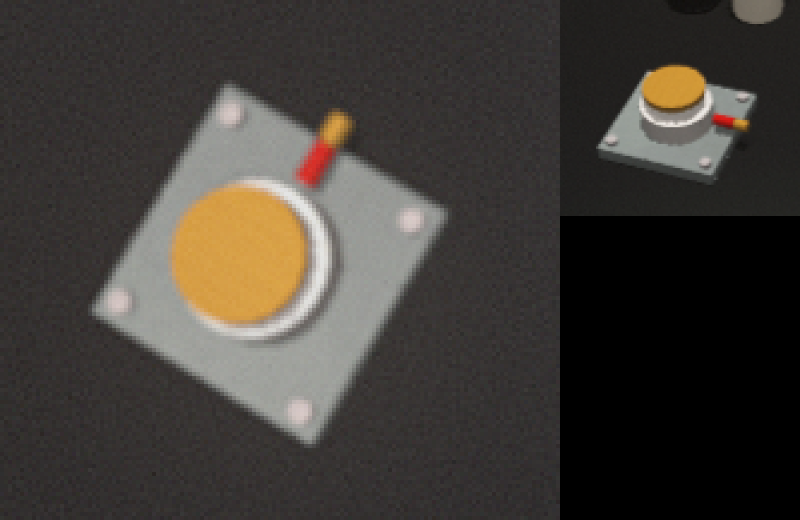

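Blue on the board (0.49,-0.26) is the nearest to the base at 0.56 m. Now I'll refine the centres with far-arc circle fits on the known top planes.

```bash
cat >> h.py <<'E'
from scipy.optimize import least_squares
RNG=dict(blue=((100,120,60),(125,255,255)),copper=((3,100,100),(13,255,255)),brass=((12,110,100),(24,255,255)))
def disc(n,im,kind,near,ztop,rad,win=.06):
    "centre of a disc's top face: contour rays onto its top plane, far-side arc, known radius"
    m=cv2.inRange(cv2.cvtColor(im,cv2.COLOR_BGR2HSV),*RNG[kind])
    best=None
    C=np.vstack([c.reshape(-1,2) for c in cv2.findContours(m,cv2.RETR_EXTERNAL,cv2.CHAIN_APPROX_NONE)[0] if cv2.contourArea(c)>40])
    P=onplane(n,C.astype(float),ztop)[:,:2];P=P[np.hypot(*(P-near).T)<win]
    o=ray(n,[[0,0]])[0][:2];v=np.array(near)-o;v/=np.linalg.norm(v)
    c=np.array(near,float)
    for _ in range(4):
        q=P-c;rr=np.hypot(*q.T)
        Q=P[((q@v)>(-.1*rad))&(abs(rr-rad)<.006)]
        s=least_squares(lambda x:np.hypot(*(Q-x[:2]).T)-x[2],[*c,rad],loss="soft_l1",f_scale=.001);c=s.x[:2]
    s2=least_squares(lambda x:np.hypot(*(Q-x).T)-rad+.0007,c)
    return s2.x.round(4),round(s.x[2],4),len(Q),P
def yawof():
    s=r.read_state();M=R.from_quat(s["eef_rot"]).as_matrix();return s,M
def go(target,ydir=None):
    "row for a world TCP target, tool down, jaw axis along ydir (mod 180)"
    s,M=yawof()
    x=np.array([0,0,-1.]);y=M[:,1].copy() if ydir is None else np.array([*ydir,0.]);y[2]=0;y/=np.linalg.norm(y)
    if y@M[:,1]<0:y=-y
    D=np.c_[x,y,np.cross(x,y)]
    sh=M.T@(np.array(target)-s["ee_pos"])/.25;tu=R.from_matrix(M.T@D).as_rotvec()/1.5
    print("row",np.round(np.r_[sh,tu],3),"dist mm",np.linalg.norm(sh)*250,"deg",np.degrees(np.linalg.norm(tu)*1.5).round(1))
E
python3 - <<'E'
from h import *
B={}
for n in("top","side"):
    im=cv2.imread(f"pics/{n}0.png")
    for k,near,z,rd in(("blue",(.493,-.263),.022,.025),("copper",(.61,-.235),.020,.022),("brass",(.485,.267),.064,.033)):
        c,rf,N,P=disc(n,im,k,near,z,rd);B[n,k]=c
        print(n,k,c,rf,N,"ctr px",project(n,[[*c,z]]).round(1))
        if k=="copper":
            q=P-c;rr=np.hypot(*q.T);t=q[rr>.031];print("tab",np.degrees(np.arctan2(*t.mean(0)[::-1])),rr.max())
for k in("blue","copper","brass"):print(k,(B["top",k]-B["side",k]).round(4),np.mean([B["top",k],B["side",k]],0))
b=np.mean([B["top","blue"],B["side","blue"]],0);go([*b,.15]);
E
```

```text
top blue [ 0.4917 -0.252 ] 0.0213 33 ctr px [[417.9 289.7]]
top copper [ 0.618  -0.2321] 0.0185 33 ctr px [[405.3 225.6]]
tab -23.480568096979276 0.03557450039120024
top brass [0.4857 0.2745] 0.0304 49 ctr px [[139.7 293.2]]
side blue [ 0.4932 -0.26  ] 0.0227 34 ctr px [[284.9 344.9]]
side copper [ 0.6169 -0.2371] 0.022 31 ctr px [[345.3 323.5]]
tab -19.78685724053125 0.035649468685984204
side brass [0.4854 0.2727] 0.0319 31 ctr px [[246.9 145.6]]
blue [-0.0015  0.008 ] [ 0.49245 -0.256  ]
copper [0.0011 0.005 ] [ 0.61745 -0.2346 ]
brass [0.0003 0.0018] [0.48555 0.2736 ]
row [ 2.880e-01 -7.850e-01 -1.413e+00  0.000e+00  0.000e+00  1.000e-03] dist mm 410.44228180196217 deg 0.1
```

```bash
python3 -m pendant '0 -0.4 -0.7 0.268 0 0;0 -0.4 -0.7 0.268 0 0;0 -0.4 -0.7 0.268 0 0;0 -0.4 -0.7 0.268 0 0;0 -0.4 -0.7 0.268 0 0;0 -0.4 -0.7 0.268 0 0' 1 20
python3 -c "
from h import *
go([.4925,-.257,.08],(0,-1)); go([.4925,-.257,.007],(0,-1))"
```

```text
time: 0.7
ee_pos: [0.3674, -0.4135, 0.2225]
eef_rot: [-0.707, -0.001, 0.707, -0.001]
ft_force: [-0.8, -0.3, -0.1]
width: 0.0867
row [ 0.57  -0.624 -0.503  0.002  0.     0.   ] dist mm 245.83972549756223 deg 0.2
row [ 0.862 -0.624 -0.503  0.002  0.     0.   ] dist mm 294.2272964381503 deg 0.2
```

```bash
python3 -m pendant '0.2 -0.624 -0.503 0 0 0;0.2 -0.624 -0.503 0 0 0;0.2 -0.624 -0.503 0 0 0;0.2 -0.624 -0.503 0 0 0;0.57 -0.624 -0.503 0 0 0;0.57 -0.624 -0.503 0 0 0;0.57 -0.624 -0.503 0 0 0;0.57 -0.624 -0.503 0 0 0'
python3 -c "
from h import *
go([.4925,-.257,.008],(0,-1))
im,d=vision.camera('side');im2,d=vision.camera('top')
cv2.imwrite('pics/a.png',np.hstack([cv2.resize(im[250:430,180:380],(400,360)),cv2.resize(im2[200:380,320:520],(400,360))]))"
```

```text
time: 1.5
ee_pos: [0.4915, -0.2604, 0.0805]
eef_rot: [-0.707, 0.001, 0.708, 0.001]
ft_force: [0.8, -0.2, 0.5]
width: 0.087
row [ 0.29  -0.014 -0.004 -0.002  0.001  0.   ] dist mm 72.61460908066738 deg 0.1
```

View pics/a.png

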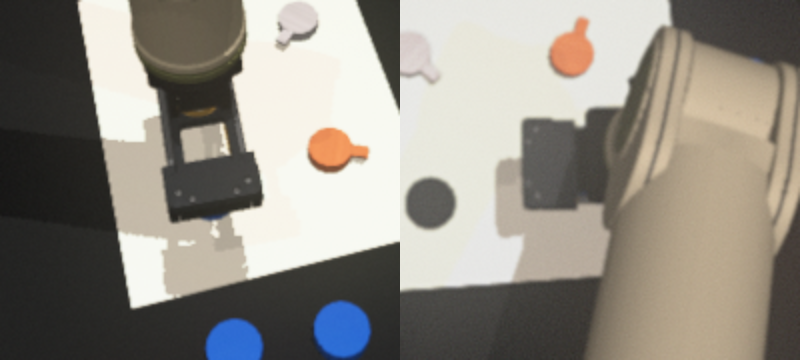

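The gripper straddles the blue disc: a sliver of blue shows at the crop's (210,215). Descending and gripping.

```bash
python3 -m pendant '0.15 -0.01 -0.004 0 0 0;0.25 -0.01 -0.004 0 0 0;0.288 -0.01 -0.004 0 0 0;0.288 -0.01 -0.004 0 0 0;0.288 -0.01 -0.004 0 0 0'
python3 -m pendant '0 0 0 0 0 0;0 0 0 0 0 0;0 0 0 0 0 0;0 0 0 0 0 0;0 0 0 0 0 0;0 0 0 0 0 0;0 0 0 0 0 0;0 0 0 0 0 0' -1 20
python3 -m pendant '-0.2 0 0 0 0 0;-0.4 0 0 0 0 0;-0.5 0 0 0 0 0;-0.5 0 0 0 0 0'
python3 -c "
from h import *
go([.4855,.2736,.14],(0,-1))"
```

```text
time: 2.1
ee_pos: [0.4944, -0.2572, 0.0101]
eef_rot: [0.708, -0.001, -0.706, 0.0]
ft_force: [0.5, -1.1, 0.6]
width: 0.0869
time: 2.9
ee_pos: [0.4932, -0.2563, 0.0081]
eef_rot: [-0.707, 0.0, 0.707, 0.0]
ft_force: [-0.7, -0.0, 0.9]
width: 0.0492
time: 3.3
ee_pos: [0.4954, -0.2572, 0.1373]
eef_rot: [0.709, -0.001, -0.705, 0.001]
ft_force: [0.8, 0.8, -0.9]
width: 0.0494
row [-1.800e-02 -2.123e+00  4.000e-02 -0.000e+00 -4.000e-03 -2.000e-03] dist mm 530.8908403021359 deg 0.4
```

```bash
python3 -m pendant '0 -1 0 0 0 0;0 -1 0 0 0 0;0 -1 0 0 0 0;0 -1 0 0 0 0;0 -1 0 0 0 0;0 -1 0 0 0 0;0 -1 0 0 0 0'
python3 -m pendant '0 -1 0 0 0 0;0 -1 0 0 0 0;0 -1 0 0 0 0;0 -1 0 0 0 0;0 -1 0 0 0 0;0 -1 0 0 0 0;0 -1 0 0 0 0'
python3 -c "
from h import *
s=r.read_state();print(s['joint_positions'].round(2))
go([.4855,.2736,.1],(0,-1))"
```

```text
time: 4.0
ee_pos: [0.4927, -0.0052, 0.1322]
eef_rot: [-0.707, -0.001, 0.708, -0.001]
ft_force: [0.1, -0.3, -0.8]
width: 0.0495
time: 4.7
ee_pos: [0.4933, 0.2434, 0.132]
eef_rot: [-0.707, 0.0, 0.708, -0.0]
ft_force: [0.2, -1.2, -0.6]
width: 0.049
[-0.    0.3  -0.63  1.75  0.19  1.16 -2.26]
row [ 0.128 -0.121  0.031  0.     0.001 -0.   ] dist mm 44.699257566937185 deg 0.1
```

```bash
python3 -m pendant '0.128 -0.121 0.031 0 0 0;0.128 -0.121 0.031 0 0 0;0.128 -0.121 0.031 0 0 0;0.128 -0.121 0.031 0 0 0'
python3 - <<'E'
from h import *
im,d=vision.camera('side');im2,d2=vision.camera('top');cv2.imwrite('pics/s1.png',im);cv2.imwrite('pics/t1.png',im2)
cv2.imwrite('pics/b.png',np.hstack([cv2.resize(im[80:200,180:310],(390,360),interpolation=3),cv2.resize(im2[230:350,80:215],(405,360),interpolation=3)]))
s=r.read_state();print(s['ee_pos'])
E
```

```text
time: 5.1
ee_pos: [0.4868, 0.2719, 0.1013]
eef_rot: [0.707, -0.001, -0.707, -0.001]
ft_force: [0.7, 0.3, -1.5]
width: 0.0498
[0.48673727 0.27247921 0.10164943]
```

View pics/b.png

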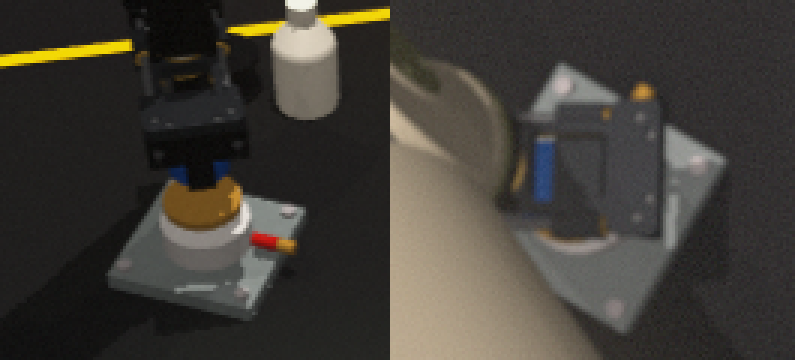

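```bash
cat >> h.py <<'E'
def axis_x(n,im,kind,box,y):
    "bisector azimuth of an upright disc's silhouette -> x on the line y"
    u0,v0,u1,v1=box
    m=cv2.inRange(cv2.cvtColor(im,cv2.COLOR_BGR2HSV),*RNG[kind]);k=np.zeros_like(m);k[v0:v1,u0:u1]=m[v0:v1,u0:u1]
    v,u=np.nonzero(k);o,d=ray(n,np.c_[u,v]);a=np.arctan2(d[:,0],d[:,1])
    lo,hi=np.sort(a)[[1,-2]]
    return o[0]+np.tan((lo+hi)/2)*(y-o[1]),np.hypot(y-o[1],0)*np.sin((hi-lo)/2)*2,len(u)
E
python3 - <<'E'
from h import *
a=cv2.imread('pics/side0.png');b=cv2.imread('pics/s1.png')
print("seat0",axis_x('side',a,'brass',(225,125,270,170),.2736))
print("seat1",axis_x('side',b,'brass',(225,138,265,160),.2736))
RNG['blue']=((100,100,40),(125,255,255))
print("blue",axis_x('side',b,'blue',(225,128,265,145),.2722))
E
```

```text
seat0 (np.float64(0.4857121288433456), np.float64(0.06459848660217316), 382)
seat1 (np.float64(0.4859176812937505), np.float64(0.06418773591282897), 278)
blue (np.float64(0.4867203675734027), np.float64(0.0482299231857382), 52)
```

```bash
python3 -m pendant '0.07 -0.004 0.004 0 0 0;0.11 -0.004 0.004 0 0 0;0.13 -0.004 0.004 0 0 0;0.13 -0.004 0.004 0 0 0;0.13 -0.004 0.004 0 0 0;0.13 -0.004 0.004 0 0 0'
python3 -c "
from h import *
for i in range(3):
  s=r.read_state();print(s['ee_pos'],s['ft_force'])
  if i<2: vision.camera('side')
"
```

```text
time: 5.8
ee_pos: [0.4848, 0.2752, 0.069]
eef_rot: [0.707, 0.0, -0.707, -0.0]
ft_force: [-0.5, 0.8, -0.9]
width: 0.0494
[0.48483147 0.27517782 0.06904398] [-0.547492    0.81072264 -0.93675343]
[0.48475459 0.27515773 0.06896659] [ 0.74029184 -0.12765868 -1.31672407]
[0.48475222 0.27514701 0.06891942] [-0.43935649 -0.27757073 -0.534504  ]
```

```bash
python3 -m pendant '0.004 0 0 0 0 0;0.004 0 0 0 0 0'
python3 -m pendant '0.004 0 0 0 0 0;0.004 0 0 0 0 0'
```

```text
time: 6.1
ee_pos: [0.4848, 0.2752, 0.0679]
eef_rot: [0.707, 0.0, -0.707, -0.0]
ft_force: [-1.6, 0.4, 3.9]
width: 0.0496
time: 6.3
ee_pos: [0.4848, 0.2752, 0.0668]
eef_rot: [0.707, 0.0, -0.707, -0.0]
ft_force: [-0.6, 0.6, 4.5]
width: 0.0494
```

Contact felt at 3.9 N. Backing off 1 mm, releasing, rising and closing the fingers while I look.

```bash
python3 -m pendant '-0.004 0 0 0 0 0;-0.004 0 0 0 0 0;-0.004 0 0 0 0 0;-0.004 0 0 0 0 0;-0.004 0 0 0 0 0;-0.004 0 0 0 0 0' 0.5
python3 -m pendant '-0.1 0 0 0 0 0;-0.3 0 0 0 0 0;-0.4 0 0 0.3 0 0;-0.4 0 0.6 0.3 0 0;-0.4 0 0.6 0.3 0 0;-0.4 0 0.6 0.3 0 0;-0.4 0 0.6 0.3 0 0' -1
python3 - <<'E'
from h import *
im,d=vision.camera('side');im2,d2=vision.camera('top');cv2.imwrite('pics/s2.png',im);cv2.imwrite('pics/t2.png',im2)
cv2.imwrite('pics/c.png',np.hstack([cv2.resize(im[80:200,180:310],(390,360),interpolation=3),cv2.resize(im2[230:350,80:215],(405,360),interpolation=3)]))
s=r.read_state();print(s['ee_pos'],s['joint_positions'].round(2))
E
```

```text
time: 6.9
ee_pos: [0.4845, 0.2749, 0.0675]
eef_rot: [-0.707, 0.0, 0.707, 0.0]
ft_force: [0.9, -0.8, 0.2]
width: 0.0648
time: 7.6
ee_pos: [0.425, 0.2673, 0.1487]
eef_rot: [-0.696, 0.135, 0.699, 0.098]
ft_force: [-0.0, 0.6, -0.5]
width: 0.0174
[0.4239305  0.26885644 0.1483845 ] [-0.61  0.15 -0.08  1.84  0.05  1.19 -2.6 ]
```

View pics/c.png

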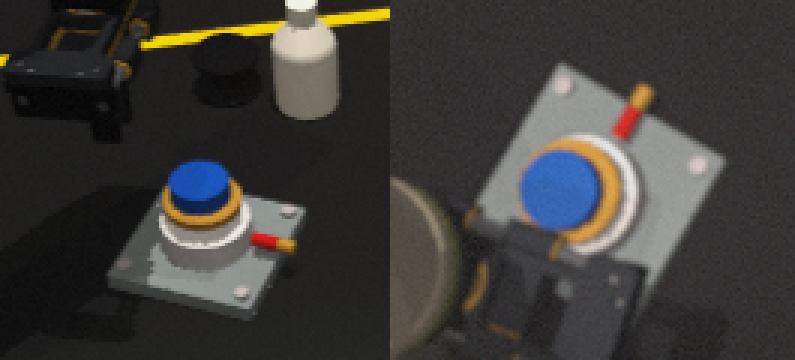

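Blue lies flat on the seat, with a brass rim visible all round. The last wrist turn ran to the joint 7 limit, so I'll turn back the other way. First I'll measure the centring.

```bash
python3 - <<'E'
from h import *
for n in('side','top'):
    b=cv2.imread(f'pics/{n[0]}2.png');a=cv2.imread(f'pics/{n}0.png')
    for k,im,z,rd,nr in(('blue',b,.082,.025,(.485,.274)),('brass',a,.064,.033,(.485,.273)),('brass',b,.064,.033,(.485,.273))):
        c=disc(n,im,k,nr,z,rd,.045);print(n,k,c[:3])
b=cv2.imread('pics/s2.png')
print(axis_x('side',b,'blue',(225,125,270,155),.2736),axis_x('side',b,'brass',(225,138,263,160),.2736))
go([.44,.2,.17],(.391,-.92))
E
```

```text
side blue (array([0.485 , 0.2757]), np.float64(0.0245), 25)
side brass (array([0.4854, 0.2727]), np.float64(0.032), 32)
side brass (array([0.4856, 0.2693]), np.float64(0.0315), 20)
top blue (array([0.4843, 0.2744]), np.float64(0.0227), 36)
top brass (array([0.4857, 0.2745]), np.float64(0.0304), 49)
top brass (array([0.4826, 0.2816]), np.float64(0.0343), 28)
(np.float64(0.4846090340043459), np.float64(0.04713877869893813), 303) (np.float64(0.4855057843368641), np.float64(0.06501082030014615), 133)
row [-0.073  0.244 -0.15  -0.486  0.01  -0.035] dist mm 73.93691230190123 deg 41.9
```

```bash
python3 -m pendant '-0.073 0.244 -0.15 -0.486 0.01 -0.035;-0.073 0.244 -0.15 -0.486 0.01 -0.035;-0.073 0.244 -0.15 -0.486 0.01 -0.035;-0.073 0.244 -0.15 -0.486 0.01 -0.035;-0.073 0.244 -0.15 -0.486 0.01 -0.035;-0.073 0.244 -0.15 -0.486 0.01 -0.035;-0.073 0.244 -0.15 -0.486 0.01 -0.035' -1
python3 -c "
from h import *
print(r.read_state()['joint_positions'].round(2))
go([.4855,.2745,.1],(.391,-.92))"
```

```text
time: 8.4
ee_pos: [0.4414, 0.1985, 0.1705]
eef_rot: [0.694, 0.138, -0.693, 0.138]
ft_force: [-0.2, -0.1, -0.1]
width: 0.0004
[-0.46  0.06 -0.06  1.89  0.    1.19 -1.7 ]
row [ 0.282 -0.213 -0.279 -0.006 -0.     0.   ] dist mm 112.6426275394189 deg 0.5
```

```bash
python3 -m pendant '0.1 -0.213 -0.279 -0.006 0 0;0.2 -0.213 -0.279 -0.006 0 0;0.282 -0.213 -0.279 -0.006 0 0;0.282 -0.213 -0.279 -0.006 0 0;0.282 -0.213 -0.279 -0.006 0 0'
python3 -c "
from h import *
print(r.read_state()['joint_positions'].round(2))
go([.4855,.2745,.081],(.391,-.92))"
```

```text
time: 8.9
ee_pos: [0.4847, 0.2745, 0.1002]
eef_rot: [-0.693, -0.142, 0.693, -0.142]
ft_force: [0.9, 0.5, 0.4]
width: 0.0004
[-0.52  0.29 -0.09  1.79  0.03  1.07 -1.79]
row [ 0.077  0.001 -0.003  0.002  0.     0.   ] dist mm 19.245866582259957 deg 0.1
```

Pressing down in small steps; the stop should come near z = 0.074.

```bash
python3 -m pendant '0.04 0 0 0 0 0;0.07 0 0 0 0 0;0.07 0 0 0 0 0'
python3 -m pendant '0.012 0 0 0 0 0;0.012 0 0 0 0 0'
python3 -m pendant '0.008 0 0 0 0 0;0.016 0 0 0 0 0;0.016 0 0 0 0 0'
```

```text
time: 9.2
ee_pos: [0.485, 0.2746, 0.0824]
eef_rot: [0.693, 0.143, -0.692, 0.142]
ft_force: [-0.1, -1.8, 3.7]
width: 0.0005
time: 9.4
ee_pos: [0.4851, 0.2747, 0.0798]
eef_rot: [0.693, 0.143, -0.692, 0.142]
ft_force: [-0.1, -3.3, 5.7]
width: 0.0002
time: 9.7
ee_pos: [0.4851, 0.2747, 0.0759]
eef_rot: [0.693, 0.143, -0.692, 0.142]
ft_force: [-1.3, -2.4, 7.2]
width: 0.0002
```

```bash
python3 -m pendant '0.006 0 0 0 0 0;0.008 0 0 0 0 0;0.008 0 0 0 0 0'
python3 -m pendant '0.004 0 0 0 0 0;0.008 0 0 0 0 0;0.008 0 0 0 0 0'
```

```text
time: 10.0
ee_pos: [0.4851, 0.2747, 0.0744]
eef_rot: [0.693, 0.143, -0.692, 0.143]
ft_force: [-2.2, -3.7, 11.6]
width: 0.0004
time: 10.3
ee_pos: [0.4853, 0.2748, 0.0742]
eef_rot: [0.693, 0.143, -0.692, 0.142]
ft_force: [-8.6, -7.8, 28.2]
width: 0.0006
```

The stop is reached: z held at 0.0742 m (8 mm sunk) with the force rising to 28 N. Lifting straight up and away toward the copper.

```bash
python3 -m pendant '-0.012 0 0 0 0 0;-0.05 0 0 0 0 0;-0.2 0 0 0 0 0;-0.35 0.3 0.4 0 0 0;-0.35 0.6 0.6 0 0 0;-0.35 0.8 0.6 0 0 0;-0.35 0.8 0.6 0 0 0;-0.35 0.8 0.6 0 0 0'
python3 -m pendant '0 1 0 0 0 0;0 1 0 0 0 0;0 1 0 0 0 0;0 1 0 0 0 0;0 1 0 0 0 0' 1 25
python3 - <<'E'
from h import *
s=r.read_state();print(s['joint_positions'].round(2))
for n in('side','top'):
    b,_=vision.camera(n);cv2.imwrite(f'pics/{n[0]}3.png',b)
    for k,z,rd,nr in(('blue',.082,.025,(.485,.274)),('brass',.064,.033,(.485,.273))):
        print(n,k,disc(n,b,k,nr,z,rd,.045)[:3])
    c=disc(n,b,'copper',(.617,-.235),.02,.022);print(n,c[:3]);
    if n=='side':
        print(axis_x('side',b,'blue',(225,125,270,155),.2736),axis_x('side',b,'brass',(225,138,263,160),.2736))
    q=c[3]-c[0];t=q[np.hypot(*q.T)>.031];print('tab',np.degrees(np.arctan2(*t.mean(0)[::-1])))
a=np.radians(-21.5);go([.6175,-.2355,.1],(np.sin(a),-np.cos(a)))
E
```

```text
time: 11.1
ee_pos: [0.4262, 0.0369, 0.1585]
eef_rot: [0.693, 0.143, -0.692, 0.143]
ft_force: [1.7, -0.1, -0.3]
width: 0.0004
time: 11.6
ee_pos: [0.5265, -0.1927, 0.1581]
eef_rot: [0.693, 0.143, -0.692, 0.143]
ft_force: [1.0, 1.3, 0.2]
width: 0.0324
[-0.01  0.24  0.33  1.74 -0.08  1.18 -0.83]
side blue (array([0.485, 0.274]), np.float64(0.025), 0)
side brass (array([0.485, 0.273]), np.float64(0.033), 0)
side (array([ 0.6167, -0.2371]), np.float64(0.0217), 31)Traceback (most recent call last):
  File "<stdin>", line 9, in <module>
  File "h.py", line 49, in axis_x
    v,u=np.nonzero(k);o,d=ray(n,np.c_[u,v]);a=np.arctan2(d[:,0],d[:,1])
                          ~~~^^^^^^^^^^^^^^
  File "h.py", line 9, in ray
    p=cv2.undistortPoints(np.array(uv,float).reshape(-1,1,2),K,np.array([k1,0,0,0.])).reshape(-1,2)
      ~~~~~~~~~~~~~~~~~~~^^^^^^^^^^^^^^^^^^^^^^^^^^^^^^^^^^^^^^^^^^^^^^^^^^^^^^^^^^^^
cv2.error: OpenCV(4.12.0) /io/opencv/modules/calib3d/src/undistort.dispatch.cpp:347: error: (-215:Assertion failed) CV_IS_MAT(_src) && CV_IS_MAT(_dst) && (_src->rows == 1 || _src->cols == 1) && (_dst->rows == 1 || _dst->cols == 1) && _src->cols + _src->rows - 1 == _dst->rows + _dst->cols - 1 && (CV_MAT_TYPE(_src->type) == CV_32FC2 || CV_MAT_TYPE(_src->type) == CV_64FC2) && (CV_MAT_TYPE(_dst->type) == CV_32FC2 || CV_MAT_TYPE(_dst->type) == CV_64FC2) in function 'cvUndistortPointsInternal'
```

The arm blocks the side view of the cell, so I'll check the top view and plan the copper grasp.

```bash
python3 - <<'E'
from h import *
n='top';b,_=vision.camera(n);cv2.imwrite('pics/t3.png',b)
for k,z,rd,nr in(('blue',.082,.025,(.485,.274)),('brass',.064,.033,(.485,.273))):
    print(n,k,disc(n,b,k,nr,z,rd,.045)[:3])
a=np.radians(-21.5);go([.6172,-.235,.1],(-np.sin(a),np.cos(a)))
E
```

```text
top blue (array([0.4847, 0.2745]), np.float64(0.0218), 36)
top brass (array([0.4855, 0.2712]), np.float64(0.0298), 36)
row [ 0.23   0.279 -0.278  0.517  0.    -0.002] dist mm 113.98020566533422 deg 44.4
```

```bash
python3 -m pendant '0.1 0.279 -0.278 0.517 0 0;0.1 0.279 -0.278 0.517 0 0;0.1 0.279 -0.278 0.517 0 0;0.2 0.279 -0.278 0.517 0 0;0.23 0.279 -0.278 0.517 0 0;0.23 0.279 -0.278 0.517 0 0;0.23 0.279 -0.278 0.517 0 0' 1 25
python3 -c "
from h import *
print(r.read_state()['joint_positions'].round(2))
a=np.radians(-21.5);go([.6172,-.235,.008],(-np.sin(a),np.cos(a)))"
```

```text
time: 12.4
ee_pos: [0.6175, -0.2271, 0.1007]
eef_rot: [0.695, -0.128, -0.695, -0.129]
ft_force: [0.5, -0.5, 0.5]
width: 0.0863
[-0.05  0.52  0.45  1.53 -0.24  1.15 -1.49]
row [ 0.371  0.03  -0.01   0.007  0.     0.001] dist mm 93.034459864189 deg 0.6
```

```bash
python3 -m pendant '0.15 0.03 -0.01 0.007 0 0;0.3 0.03 -0.01 0.007 0 0;0.365 0.03 -0.01 0.007 0 0;0.365 0.03 -0.01 0.007 0 0;0.365 0.03 -0.01 0.007 0 0;0.365 0.03 -0.01 0.007 0 0'
python3 -c "
from h import *
a=np.radians(-21.5);go([.6172,-.235,.008],(-np.sin(a),np.cos(a)))"
```

```text
time: 13.0
ee_pos: [0.6184, -0.2358, 0.0114]
eef_rot: [0.696, -0.133, -0.693, -0.133]
ft_force: [0.3, 0.1, 0.2]
width: 0.0871
row [ 0.014 -0.001  0.006 -0.002 -0.002  0.001] dist mm 3.729594968482968 deg 0.3
```

```bash
python3 -m pendant '0.008 0 0.004 0 0 0;0.008 0 0.004 0 0 0;0.008 0 0.004 0 0 0;0.008 0 0.004 0 0 0;0.008 0 0.004 0 0 0;0.008 0 0.004 0 0 0;0.008 0 0.004 0 0 0;0.008 0 0.004 0 0 0' -1 25
python3 -m pendant '0.008 0 0 0 0 0;0.008 0 0 0 0 0;0 0 0 0 0 0' 
python3 -m pendant '-0.2 0 0 0 0 0;-0.4 0 0 0 0 0;-0.6 0 0 0 0 0;-0.6 0 0 0 0 0;-0.6 0 0 0 0 0' 
python3 -c "
from h import *
go([.5,.05,.16],(-.391,.92));go([.45,.22,.16],(-.391,.92))"
```

```text
time: 13.8
ee_pos: [0.616, -0.2351, 0.0071]
eef_rot: [-0.694, 0.133, 0.694, 0.134]
ft_force: [-1.0, -0.3, -0.4]
width: 0.0432
time: 14.1
ee_pos: [0.616, -0.2351, 0.0076]
eef_rot: [0.694, -0.133, -0.694, -0.134]
ft_force: [0.6, -0.9, -1.9]
width: 0.043
time: 14.6
ee_pos: [0.6165, -0.2353, 0.1579]
eef_rot: [0.695, -0.133, -0.694, -0.134]
ft_force: [0.7, -0.7, -2.5]
width: 0.0433
row [-0.009 -0.888  0.855 -0.521 -0.001  0.   ] dist mm 308.20898401682103 deg 44.7
row [-9.000e-03 -1.446e+00  1.293e+00 -5.210e-01 -1.000e-03  0.000e+00] dist mm 484.8273737344283 deg 44.7
```

Copper is gripped (43 mm wide) and its weight shows. Carrying it to the cell.

```bash
python3 -m pendant '0 -0.888 0.855 -0.521 0 0;0 -0.888 0.855 -0.521 0 0;0 -0.888 0.855 -0.521 0 0;0 -0.888 0.855 -0.521 0 0;0 -0.888 0.855 -0.521 0 0;0 -0.888 0.855 -0.521 0 0;0 -0.888 0.855 -0.521 0 0;0 -0.888 0.855 -0.521 0 0'
python3 -c "
from h import *
print(r.read_state()['joint_positions'].round(2))
go([.4850,.2747,.13],(-.391,.92))"
```

```text
time: 15.4
ee_pos: [0.4982, 0.0519, 0.1558]
eef_rot: [-0.692, -0.143, 0.693, -0.142]
ft_force: [-0.0, -0.4, -1.5]
width: 0.0433
[-0.4   0.11  0.22  1.88 -0.03  1.16 -1.34]
row [ 0.104 -0.839 -0.304  0.003  0.001  0.001] dist mm 224.6623033440057 deg 0.3
```

```bash
python3 -m pendant '0 -0.839 -0.304 0 0 0;0 -0.839 -0.304 0 0 0;0 -0.839 -0.304 0 0 0;0 -0.839 -0.304 0 0 0;0.06 -0.839 -0.304 0 0 0;0.104 -0.839 -0.304 0 0 0;0.104 -0.839 -0.304 0 0 0;0.104 -0.839 -0.304 0 0 0'
python3 - <<'E'
from h import *
im,d=vision.camera('side');im2,d2=vision.camera('top');cv2.imwrite('pics/s4.png',im);cv2.imwrite('pics/t4.png',im2)
cv2.imwrite('pics/d.png',np.hstack([cv2.resize(im[80:200,180:310],(390,360),interpolation=3),cv2.resize(im2[230:350,80:215],(405,360),interpolation=3)]))
go([.485,.2747,.0865])
print(r.read_state()['joint_positions'].round(2))
E
```

```text
time: 16.2
ee_pos: [0.4883, 0.2703, 0.1308]
eef_rot: [-0.693, -0.14, 0.693, -0.14]
ft_force: [0.0, -0.6, -1.5]
width: 0.0431
row [ 0.182 -0.018  0.007 -0.    -0.001  0.   ] dist mm 45.670653397740544 deg 0.1
[-0.64  0.25  0.06  1.76 -0.02  1.13 -1.75]
```

View pics/d.png

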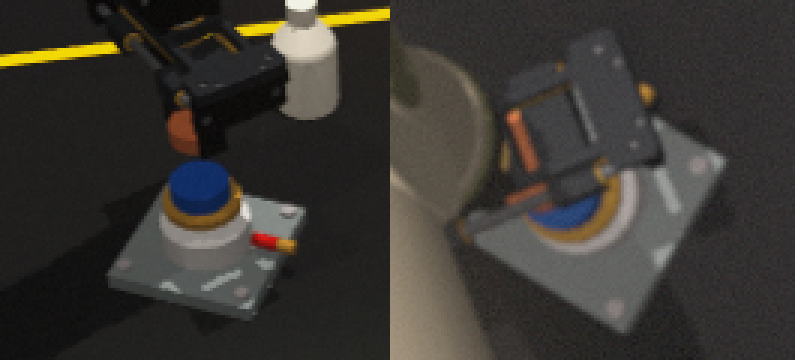

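```bash
python3 - <<'E'
from h import *
im,_=vision.camera('side');s=r.read_state();print(s['ee_pos'])
def left(im,kind,box,rad,y,lo=None):
    m=cv2.inRange(cv2.cvtColor(im,cv2.COLOR_BGR2HSV),*(lo or RNG[kind]));k=np.zeros_like(m);u0,v0,u1,v1=box;k[v0:v1,u0:u1]=m[v0:v1,u0:u1]
    v,u=np.nonzero(k);o,d=ray('side',np.c_[u-.5,v]);a=np.sort(np.arctan2(d[:,0],d[:,1]))[1]
    D=y-o[1];return o[0]+np.tan(a+np.arcsin(rad/np.hypot(D,.02)))*D,u.min(),len(u)
print('copper',left(im,'copper',(232,112,250,133),.022,s['ee_pos'][1]+.0004,((0,70,40),(14,255,255))))
print('blue',left(im,'blue',(225,125,270,155),.025,.2747))
print('brass',left(im,'brass',(225,138,263,160),.033,.2736))
print('blue full',axis_x('side',im,'blue',(225,125,270,155),.2747),'brass full',axis_x('side',im,'brass',(225,138,263,160),.2736))
go([.4845,.2743,.088])
E
```

```text
[0.48832316 0.27160923 0.1320337 ]
copper (np.float64(0.4863894389211349), np.int64(235), 141)
blue (np.float64(0.48482820284971784), np.int64(236), 290)
brass (np.float64(0.4856092122818789), np.int64(234), 98)
blue full (np.float64(0.4843228979523637), np.float64(0.046582564436021004), 290) brass full (np.float64(0.4859176812937505), np.float64(0.06418773591282897), 98)
row [ 0.176 -0.016  0.01  -0.    -0.001  0.   ] dist mm 44.2811861319249 deg 0.1
```

```bash
python3 -m pendant '0.06 -0.015 0.006 0 0 0;0.12 -0.015 0.006 0 0 0;0.16 -0.015 0.006 0 0 0;0.17 -0.015 0.006 0 0 0;0.17 -0.015 0.006 0 0 0;0.17 -0.015 0.006 0 0 0'
python3 -c "
from h import *
go([.4855,.2745,.0855])"
```

```text
time: 16.95
ee_pos: [0.4851, 0.2759, 0.0897]
eef_rot: [0.693, 0.142, -0.692, 0.141]
ft_force: [0.9, 0.0, -1.7]
width: 0.0431
row [ 0.017  0.006  0.001 -0.    -0.001  0.001] dist mm 4.488721739512094 deg 0.1
```

```bash
python3 -m pendant '0.012 0.003 0 0 0 0;0.012 0.003 0 0 0 0'
python3 -m pendant '0.004 0 0 0 0 0;0.004 0 0 0 0 0'
python3 -m pendant '0.004 0 0 0 0 0;0.004 0 0 0 0 0'
```

```text
time: 17.15
ee_pos: [0.485, 0.275, 0.086]
eef_rot: [0.693, 0.141, -0.693, 0.141]
ft_force: [0.6, 0.3, -1.5]
width: 0.0435
time: 17.35
ee_pos: [0.485, 0.2752, 0.085]
eef_rot: [0.693, 0.142, -0.693, 0.141]
ft_force: [-0.5, -0.7, -1.5]
width: 0.0429
time: 17.55
ee_pos: [0.485, 0.2752, 0.0842]
eef_rot: [0.693, 0.142, -0.693, 0.141]
ft_force: [-0.3, -1.4, 2.4]
width: 0.0429
```

Contact. Releasing, rising straight up, then clearing the view.

```bash
python3 -m pendant '0 0 0 0 0 0;0 0 0 0 0 0;0 0 0 0 0 0;0 0 0 0 0 0;0 0 0 0 0 0;0 0 0 0 0 0' 0.5
python3 -m pendant '-0.1 0 0 0 0 0;-0.25 0 0 0 0 0;-0.35 0 0 0 0 0;-0.35 0 0.3 0 0 0;-0.35 0.2 0.5 0 0 0;-0.35 0.244 0.5 0 0 0;-0.35 0.244 0.5 0 0 0;-0.35 0.244 0.5 0 0 0' -1
python3 - <<'E'
from h import *
im,d=vision.camera('side');im2,d2=vision.camera('top');cv2.imwrite('pics/s5.png',im);cv2.imwrite('pics/t5.png',im2)
cv2.imwrite('pics/e.png',np.hstack([cv2.resize(im[80:200,180:310],(390,360),interpolation=3),cv2.resize(im2[230:350,80:215],(405,360),interpolation=3)]))
RNG['copper']=((0,100,60),(12,255,255))
for n,b in(('side',im),('top',im2)):
    for k,z,rd in(('copper',.098,.022),('blue',.082,.025),('brass',.064,.033)):print(n,k,disc(n,b,k,(.485,.274),z,rd,.045)[:3])
print(r.read_state()['joint_positions'].round(2));go([.4850,.2747,.12])
E
```

```text
time: 18.15
ee_pos: [0.4848, 0.2752, 0.0839]
eef_rot: [0.693, 0.142, -0.693, 0.141]
ft_force: [0.0, 0.3, 0.1]
width: 0.0651
time: 18.95
ee_pos: [0.3938, 0.1695, 0.1719]
eef_rot: [0.693, 0.141, -0.692, 0.14]
ft_force: [0.1, 0.4, 0.2]
width: 0.009
side copper (array([0.4861, 0.2774]), np.float64(0.024), 23)
side blue (array([0.4845, 0.2741]), np.float64(0.0234), 2)
side brass (array([0.4858, 0.2673]), np.float64(0.0318), 18)
top copper (array([0.5017, 0.2721]), np.float64(0.0235), 24)
top blue (array([0.485, 0.274]), np.float64(0.025), 0)
top brass (array([0.5029, 0.2721]), np.float64(0.033), 0)
[-0.6  -0.07  0.08  2.02  0.01  1.19 -1.69]
row [ 0.207 -0.24  -0.497 -0.    -0.001  0.001] dist mm 147.40693344222686 deg 0.1
```

View pics/e.png

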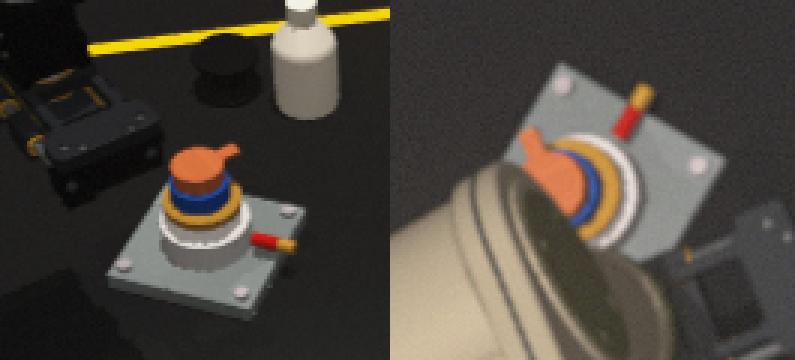

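The copper lies flat on the blue, tab at the top pointing away, no tilt visible. Quick silhouette check before pressing.

```bash
python3 - <<'E'
from h import *
im=cv2.imread('pics/s5.png');RNG['copper']=((0,100,40),(12,255,255))
m=cv2.inRange(cv2.cvtColor(im,cv2.COLOR_BGR2HSV),*RNG['copper'])
# silhouette below the tab
print('copper',axis_x('side',im,'copper',(230,134,262,146),.2747))
print('blue',axis_x('side',im,'blue',(225,125,270,158),.2747),'brass',axis_x('side',im,'brass',(225,140,263,160),.2736))
for v in range(128,148,2):
    u=np.nonzero(m[v,220:270])[0]+220;print(v,u.min() if len(u) else '',u.max() if len(u) else '',end='; ')
E
```

```text
copper (np.float64(0.4845434890791886), np.float64(0.043134723350003096), 168)
blue (np.float64(0.4855839175825232), np.float64(0.048319476200454306), 117) brass (np.float64(0.4857121288433456), np.float64(0.06459848660217316), 127)
128 244 258; 130 239 260; 132 237 258; 134 236 254; 136 236 254; 138 237 254; 140 238 253; 142 239 252; 144 243 247; 146  ;
```

Copper, blue and brass axes agree in x within about 1 mm. Now the press; the stop should be near z = 0.090.

```bash
python3 -m pendant '0 -0.24 -0.497 0 0 0;0 -0.24 -0.497 0 0 0;0 -0.24 -0.497 0 0 0;0.1 -0.24 -0.497 0 0 0;0.207 -0.24 -0.497 0 0 0;0.207 -0.24 -0.497 0 0 0;0.207 -0.24 -0.497 0 0 0' -1
python3 -c "
from h import *
go([.4852,.2752,.099])"
```

```text
time: 19.75
ee_pos: [0.4845, 0.2745, 0.1197]
eef_rot: [-0.693, -0.142, 0.693, -0.141]
ft_force: [0.4, -0.7, 1.1]
width: 0.0006
row [ 0.083 -0.001 -0.004  0.     0.     0.   ] dist mm 20.71529972082658 deg 0.1
```

```bash
python3 -m pendant '0.05 0 -0.003 0 0 0;0.076 0 -0.003 0 0 0;0.084 0 -0.003 0 0 0;0.084 0 -0.003 0 0 0'
python3 -m pendant '0.008 0 0 0 0 0;0.016 0 0 0 0 0;0.024 0 0 0 0 0;0.024 0 0 0 0 0'
python3 -m pendant '0.006 0 0 0 0 0;0.01 0 0 0 0 0;0.01 0 0 0 0 0'
```

```text
time: 20.15
ee_pos: [0.4852, 0.2742, 0.0988]
eef_rot: [0.693, 0.142, -0.693, 0.141]
ft_force: [-0.3, 0.2, 0.2]
width: 0.0004
time: 20.55
ee_pos: [0.4855, 0.2744, 0.093]
eef_rot: [0.693, 0.142, -0.693, 0.141]
ft_force: [-0.8, -1.5, 6.4]
width: 0.0006
time: 20.85
ee_pos: [0.4855, 0.2744, 0.0907]
eef_rot: [0.693, 0.142, -0.693, 0.141]
ft_force: [-2.3, -1.2, 6.9]
width: 0.0003
```

```bash
python3 -m pendant '0.004 0 0 0 0 0;0.006 0 0 0 0 0;0.006 0 0 0 0 0'
python3 -m pendant '0.004 0 0 0 0 0;0.004 0 0 0 0 0;0.004 0 0 0 0 0'
```

```text
time: 21.15
ee_pos: [0.4857, 0.2745, 0.0904]
eef_rot: [0.693, 0.142, -0.692, 0.141]
ft_force: [-5.7, -3.8, 16.6]
width: 0.0004
time: 21.45
ee_pos: [0.4858, 0.2746, 0.0903]
eef_rot: [0.694, 0.142, -0.692, 0.141]
ft_force: [-8.8, -5.3, 25.5]
width: 0.0006
```

The stop is felt again: z held at 0.0903 m while the force rose to 25 N. Rising gently and backing right away.

```bash
python3 -m pendant '-0.01 0 0 0 0 0;-0.03 0 0 0 0 0;-0.06 0 0 0 0 0;-0.2 0 0 0 0 0;-0.4 0 0 0 0 0;-0.4 0.2 0.1 0 0 0;-0.4 0.4 0.2 0 0 0;-0.4 0.6 0.3 0 0 0'
python3 -m pendant '0 0.8 0 0 0 0;0 0.8 0 0 0 0;0 0.8 0 0 0 0;0 0.8 0 0 0 0;0 0.8 0 0 0 0'
python3 -m pendant '0 0.9 0.4 0 0 0;0 0.9 0.4 0 0 0;0 0.9 0.4 0 0 0;0 0.9 0.4 0 0 0;0 0.9 0.4 0 0 0'
python3 - <<'E'
from h import *
im,d=vision.camera('side');im2,d2=vision.camera('top');cv2.imwrite('pics/s6.png',im);cv2.imwrite('pics/t6.png',im2)
cv2.imwrite('pics/f.png',np.hstack([cv2.resize(im[80:200,180:310],(390,360),interpolation=3),cv2.resize(im2[230:350,80:215],(405,360),interpolation=3)]))
RNG['copper']=((0,100,40),(12,255,255))
for n,b in(('side',im),('top',im2)):
    for k,z,rd in(('copper',.098,.022),('blue',.082,.025),('brass',.064,.033)):print(n,k,disc(n,b,k,(.485,.274),z,rd,.045)[:3])
print(r.read_state()['ft_force'],d[136,245],cloud('side',d,[[245,136]]))
E
```

```text
time: 22.25
ee_pos: [0.4757, 0.1228, 0.1879]
eef_rot: [0.693, 0.142, -0.693, 0.141]
ft_force: [1.3, 0.2, -0.1]
width: 0.0002
time: 22.75
ee_pos: [0.5551, -0.0674, 0.1875]
eef_rot: [0.694, 0.137, -0.693, 0.139]
ft_force: [0.5, -0.6, -0.2]
width: 0.001
time: 23.25
ee_pos: [0.55, -0.3077, 0.1873]
eef_rot: [0.693, 0.142, -0.693, 0.141]
ft_force: [1.3, 1.2, 0.4]
width: 0.0004
side copper (array([0.485, 0.274]), np.float64(0.022), 0)
side blue (array([0.485, 0.274]), np.float64(0.025), 0)
side brass (array([0.485, 0.274]), np.float64(0.033), 0)
top copper (array([0.4863, 0.2771]), np.float64(0.0217), 39)
top blue (array([0.485, 0.274]), np.float64(0.025), 0)
top brass (array([0.4854, 0.2717]), np.float64(0.0298), 41)
[-0.26510824 -0.15644981 -0.02594287] 0.49476853 [[ 0.47445533 -0.31771459  0.58339279]]
```

View pics/f.png

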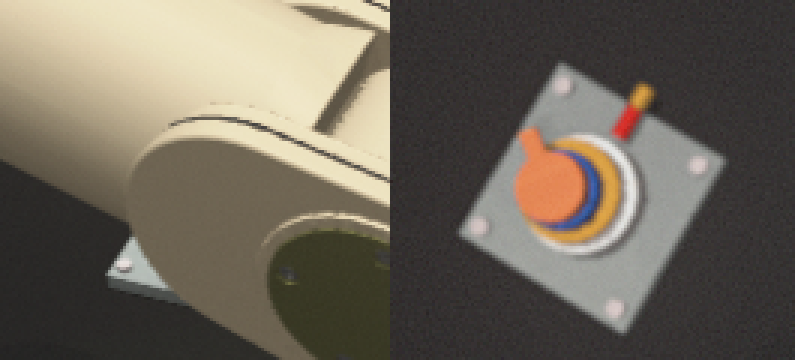

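The top view shows the stack upright, copper (disc centre about 550,186) on blue on brass. One numeric cross-check on centring, since the edge fits of the brass came out small.

```bash
python3 - <<'E'
from h import *
def full(f,lo,hi,z,rmax,nm):
    im=cv2.imread(f);m=cv2.inRange(cv2.cvtColor(im,cv2.COLOR_BGR2HSV),lo,hi);m[:230]=0;m[350:]=0;m[:,215:]=0
    c=max(cv2.findContours(m,0,cv2.CHAIN_APPROX_NONE)[0],key=cv2.contourArea).reshape(-1,2).astype(float)
    P=onplane('top',c,z)[:,:2];o=ray('top',[[0,0]])[0][:2]
    s=least_squares(lambda x:np.hypot(*(P-x[:2]).T)-x[2],[*P.mean(0),.025],loss='soft_l1',f_scale=.0007)
    # across-view direction is immune to the visible wall
    v=P.mean(0)-o;v/=np.linalg.norm(v);print(nm,s.x.round(4),'extent along view',((P-s.x[:2])@v).min().round(4),((P-s.x[:2])@v).max().round(4))
full('pics/top0.png',(10,70,60),(26,255,255),.064,.033,'seat')
full('pics/t3.png',(100,90,40),(125,255,255),.082,.025,'blue')
full('pics/t6.png',(0,90,60),(11,255,255),.098,.022,'copper')
im=cv2.imread('pics/top0.png');w=cv2.cvtColor(im,cv2.COLOR_BGR2HSV);print(w[293,100:180:1][:25].tolist())
E
```

```text
seat [0.4858 0.2753 0.0324] extent along view -0.0336 0.0334
blue [0.485  0.2757 0.0237] extent along view -0.0248 0.0252
copper [0.4866 0.2766 0.0221] extent along view -0.0231 0.0278
[[0, 33, 54], [4, 33, 54], [11, 37, 55], [170, 14, 55], [10, 14, 56], [5, 27, 57], [15, 20, 50], [15, 29, 52], [173, 19, 54], [20, 27, 56], [18, 16, 81], [24, 11, 117], [30, 9, 146], [45, 6, 158], [23, 6, 157], [45, 7, 154], [38, 6, 157], [30, 7, 154], [20, 5, 156], [70, 5, 154], [38, 6, 158], [20, 14, 160], [17, 73, 177], [17, 146, 204], [18, 174, 216]]
```

All three are concentric within about 1.5 mm, with radii as they should be. Handing in.

```bash
python3 -c "
from bench import r,close_job
s=r.read_state();print(s['time'],s['ft_force']);print(close_job())"
```

```text
23.35 [-0.26510824 -0.15644981 -0.02594287]
the job is handed in; nothing more can be done
None
```

The test cell is assembled and handed in at 23.4 s of the 69 s allowed. I used the blue spacer on the board, which was the blue disc nearest the base. I laid it on the seat, let go and pressed it to the stop. I then laid the copper contact on it, tab at the top, let go and pressed it the same way.

**Press checks:**

| Disc | Height where it stopped | Seat sunk | Peak vertical force |
|---|---|---|---|
| Blue spacer | 0.0742 m | about 8 mm | 28 N |
| Copper contact | 0.0903 m | about 8 mm | 25 N |

**Last checks:** The final top view shows the stack on the seat, with the copper about 1.5 mm and the blue about 1 mm from the seat's centre. The blue figure comes from the view after its own press, since the copper covers most of it now. The arm was clear, with near-zero force.

**What failed or disagreed:**
- **Final side view:** the arm blocked it, so the spring-back and flatness after the last press were not seen from the side. The side view before that press showed both discs flat.
- **Edge fits:** my first fits of the disc edges differed by 2–5 mm (up to 8 mm for the blue on the board) between the cameras. The last full-outline fits gave about the right radii.
- **Joint 7:** one wrist turn in free space ran to its -2.6 rad limit. I turned it back straight away.

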